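# Find the stiff lamp switch by feel

### The arm

A 7-joint arm with a two-finger parallel gripper is mounted at the origin on a cart in front of the work surface, level with it; the furniture and walls round the work are solid. World frame = base frame: x ahead of the robot, y to its left, z up, the work surface at z = 0. Lengths are in m, angles in rad, forces in N, time in s.
With the tool pointing down it reaches from about 0.425 to 0.925 m from the base axis. Payload 6.8 kg.
Tool frame: the origin (TCP) lies between the finger pads; the fingertips stand 14 mm ahead of it and the grasp point (between the pads) lies 5 mm behind it; z points along the fingers, y is the line along which they close (so a half turn about z gives the same grasp; the last joint's range is limited). The gripper opens to 85 mm and grips with 20 to 120 N. Pads are 22 mm wide; open, the fingers measure 114 mm over their backs; the gripper's body (76 mm by 85 mm) begins 54 mm behind the grasp point. The pads swing forward as they close: fully open they stand 13 mm farther back than shut.
Start: joints at [-1.306, 0.477, 0.022, 1.555, -0.011, 1.109, -0.083], TCP at [0.246, 0.629, 0.245] pointing down, gripper open.
Joint ranges: [-2.96, 2.96], [-0.34, 2.1], [-1.41, 1.46], [0.24, 2.44], [-1.37, 4.51], [0.17, 1.92], [-2.96, 2.96]. Speed limits (rad/s): [2.39, 2.39, 3.14, 3.14, 3.14, 3.14, 3.14].

### API

Orientations are given as a rotation vector (axis times angle).
In Python, from bench import r, eyes, ticket gives the robot as it stands. The module is installed in compiled form; this text tells all that it offers.
- The arm moves only by the tool arm_command, never from a script. Its argument "plan" is text: rows parted by semicolons, each of 4 numbers parted by spaces: the shift along the tool's x, y, z in m, then the turn about the tool's z in degrees. In form: tx ty tz yaw; .... A call has 1 to 20 rows; each row shifts and turns the commanded pose from where the row before left it, along the tool's axes as they then stand; what a row does not reach is not made up. A row lasts 1/8 s, in which the tool goes at most 62.5 mm and 10.7 degrees, less where a joint would pass 70% of its speed; a pose out of reach is approached as far as the arm can. A call is refused whole if a number of a shift passes 0.0625 or a number of a turn 10.7, either way. A call with a gripper value outside its range is refused whole. "hand" is the closure, from -1 (fully open) to 1 (shut), set as the call begins (left out, the last holds). The fingers move at their own pace and stop on an object; "grip_force" is the grip in N (left out, the last holds). Time passes only in rows, so rows that do not move let the fingers close. It gives the time, the measured TCP pose, the force, the opening and the grip force at its end, in the units of the state.
- r.get_obs(): the state, without advancing time (a new reading comes with each control period).
- eyes.grab_frame(name): name is "scene" or "top" or "wrist"; returns (picture, depth): 480x640x3 uint8, red, green, blue; 480x640 float32, m along the optical axis (not along the pixel's ray), 0 where there is no reading.
- eyes.calibration(name): a dict with "fov_y" (degrees; the focal length in pixels is half the picture's height over the tangent of half this angle, whatever the lens; pixels are square), "cx", "cy" (the principal point, pixels), "origin" and "attitude" of the camera in the world; the wrist camera has in their place "tool_from_camera" (4x4, takes a point from camera to tool coordinates, whose origin is the TCP and whose axes are the flange's). Camera axes: x right, y up, looking along -z (the intrinsics and any distortion apply to the point x, -y, -z); pixel columns grow to the right and rows downward; lengths in m; the calibration is good to about 2 mm. The wrist camera is an equidistant fisheye: a pixel r from the principal point sees the ray r / f radians off the axis. A picture is of the moment at which its call begins: read the wrist's pose just before it. calibration takes no time and is no camera call.
- ticket.hand_in(): hands the job in; it is judged then, once.
The state is a dict: "clock": time; "joints": joint angles; "qvel": joint speeds; "tau": joint torques, N m; "tcp_pos": TCP position; "orientation": TCP orientation; "contact_force": force on the tool from outside, world axes, zero at the start; "moment": the same for the moment, N m; "grip_width": finger opening in m; "gripper_force": force on a finger pad.
Only numpy, scipy, OpenCV 4.12 (cv2) and the standard library are available. Lean on these libraries where they do the work, as an engineer would, in place of code of your own. Each camera call takes 0.05 s, during which the arm holds its last target. There are 200 camera calls.

### The job

One of the three look-alike latching push-button switches has too stiff a spring. With all three still standing where they are, press each green key straight down until it clicks and stays down, never with more than 20 N; then pick up the switch whose key was clearly the hardest to press and stand it upright inside the shallow open blue lid that lies on the worktop. Leave the other two switches where they stand and do not disturb the dropper bottle, petri dish and marker; all three keys stay down.

Things in the scene. Friction and masses are not known exactly. Their poses are not given: they have to be found in the camera images.
- switch_a_mid (a point): first of three look-alike loose push-button switches (order and place are random): grey square housing 40 x 40 mm, 34 mm tall, black seam, small brass tags 4 mm long low on its two x faces (grasp it by the flat y faces, 40 mm apart), about 0.13 kg. The point is the housing's centre, 17 mm above its underside; z axis up. A round green key, 27 mm across, stands in the middle of the top.
- switch_b_mid (a point): second switch, same as the first; the centre of its housing
- switch_c_mid (a point): third switch, same as the first; the centre of its housing
- switch_a_top (a point): centre of the top face of the first switch's green key; 50 mm above the switch's underside with the key up, 44 mm with the key latched down; moves with the key. z axis up
- switch_b_top (a point): centre of the top face of the second switch's green key
- switch_c_top (a point): centre of the top face of the third switch's green key
- switch_a_key (a joint): how far the first switch's key is pressed (m): 0 up, 0.006 fully down. Its sprung resistance rises to a peak at about 2 mm, then falls away; at about 4.5 mm it passes its click point and snaps down by itself to about 6 mm, where it stays latched, unloading the finger, and there is a firm stop. Released before the click point it springs up again. The peak differs: about 5 N for the two normal switches, about 10 N for the stiff one.
- switch_b_key (a joint): the same for the second switch's key
- switch_c_key (a joint): the same for the third switch's key
- dish: shallow translucent blue box lid lying upside down as a dish, fixed: 84 mm (x) x 122 mm (y) outside, walls 2 mm thick and 14 mm high, inner floor 2 mm above the worktop. Origin: centre of its underside
- dropper: bystander: glass dropper bottle with black bulb, 33 mm across, 95 mm tall; origin: centre of its underside
- petri: bystander: clear petri dish, 55 mm across, 15 mm tall; origin: centre of its underside
- marker: bystander: blue marker pen lying on the worktop, 132 mm long (y), 13 mm wide; origin: centre of its underside
Not all that is in view belongs to the job. Leave any orange look-alike of the part that bears switch_c_mid alone.

How it is judged:
On the way:
1. all three keys clicked and latched down, with the switches still standing where they were (value of joint each of switch_a_key, switch_b_key, switch_c_key above 0.005 m and distance of each of switch_a_mid, switch_b_mid, switch_c_mid from where it was at the start of the episode below 0.03 m), for 0.2 s.
At the end, for the whole second after the job is handed in: The stiff switch stands upright (within 0.1 rad) and at rest on the floor of the blue lid, inside its walls; the other two stand upright within 30 mm of where they stood; all three keys are latched down (more than 5 mm) (x of switch_b_mid in the frame of dish between -0.025 and 0.025 m and y of switch_b_mid in the frame of dish between -0.045 and 0.045 m and height (world z) of switch_b_mid below 0.024 m and angle between each of switch_b_mid, switch_a_mid, switch_c_mid's own z axis and vertical below 0.1 rad and distance of each of switch_a_mid, switch_c_mid from where it was at the start of the episode below 0.03 m and value of joint each of switch_a_key, switch_b_key, switch_c_key above 0.005 m and linear speed of switch_b below 0.01 m/s); the robot touches nothing.
It fails at once if a key is pressed with more than 20 N (contact force between anything else and switch_a_key above 20 N or contact force between anything else and switch_b_key above 20 N or contact force between anything else and switch_c_key above 20 N).
It fails at once if the dropper bottle, petri dish or marker is pushed more than 20 mm, or the bottle knocked over (distance of any of dropper, petri, marker from where it was at the start of the episode above 0.02 m or angle between dropper's own z axis and vertical above 0.3 rad).
It also fails if it takes over 72 s, if anything falls off the work surface, if the arm or the gripper's body presses on something with over 40 N, if the wrist force passes 120 N, or if a joint passes its speed limit or range.

## Working session

There is one attempt and no reset: what is moved stays moved. The work goes in short steps, Python scripts to look and compute and a tool call to move; the robot and the scene stay as the last step left them, time stands still between calls to the robot, and variables do not carry over. Pictures are saved under pics/ and viewed, at most 10 in all, crops included, and the job is handed in when it is done.

Besides the shell and the picture viewer there is one more tool, called by a JSON object that holds its "op" and its "data", one argument or row to a line. arm_command: Moves the arm, as the interface text tells. Its arguments: {"type":"object","properties":{"plan":{"type":"string"},"hand":{"type":"number"},"grip_force":{"type":"number"}},"required":["plan"]}

```bash
mkdir -p pics; cat > h.py <<'E'
import numpy as np, cv2
from scipy.spatial.transform import Rotation as R
from bench import r, eyes, ticket
def cam(n):
    c=eyes.calibration(n); f=240/np.tan(np.radians(c["fov_y"]/2)); return c,f
E
python3 - <<'E'
from h import *
for n in("scene","top"):
    p,d=eyes.grab_frame(n); cv2.imwrite(f"pics/{n}.png",p[:,:,::-1]); np.save(n,d); np.save(n+"p",p); print(eyes.calibration(n))
o=r.get_obs(); print(o)
print(eyes.calibration("wrist"))
E
```

```text
{'fov_y': 53.17531710217274, 'cx': 317.91824661481326, 'cy': 232.36285100770525, 'origin': array([ 0.05012495, -0.57066451,  0.69515877]), 'attitude': array([ 0.79863969, -0.33101777, -0.6904459 ])}
{'fov_y': 48.45753949056752, 'cx': 323.1297950900299, 'cy': 235.9057521620565, 'origin': array([ 0.34549545, -0.03667685,  1.17938623]), 'attitude': array([ 0.12850652, -0.14463701, -1.55692292])}
{'clock': 0.1, 'joints': array([-1.30612202,  0.47771617,  0.0223357 ,  1.5563267 , -0.01147894,
        1.1092909 , -0.08309451]), 'qvel': array([-1.96171485e-03, -2.27835833e-03,  1.48149883e-03, -5.12259654e-04,
        2.59079128e-03, -2.21193989e-05,  3.51057433e-04]), 'tau': array([ 4.20767828e-03, -5.97766507e+01,  1.61374222e+00, -2.81957871e+01,
        1.28311824e-02,  5.09069388e-03, -3.34675622e-05]), 'tcp_pos': array([0.24566386, 0.62817638, 0.24443457]), 'orientation': array([-5.82072929e-01, -3.08702686e+00,  2.51972829e-03]), 'contact_force': array([ 0.0262722 , -0.38556491, -0.16085134]), 'moment': array([0.03460237, 0.03352862, 0.02756101]), 'gripper_force': 0.0, 'grip_width': 0.08567504203039898}
{'fov_y': 65.70646984690485, 'cx': 315.977182954767, 'cy': 233.14160112570943, 'tool_from_camera': array([[ 2.15127511e-04,  9.52421876e-01,  3.04782748e-01,
         7.71339010e-02],
       [ 9.99999388e-01, -5.35787115e-04,  9.68453732e-04,
         1.19805705e-03],
       [ 1.08567519e-03,  3.04782353e-01, -9.52421408e-01,
        -1.28341135e-01],
       [ 0.00000000e+00,  0.00000000e+00,  0.00000000e+00,
         1.00000000e+00]])}
```

View pics/scene.png

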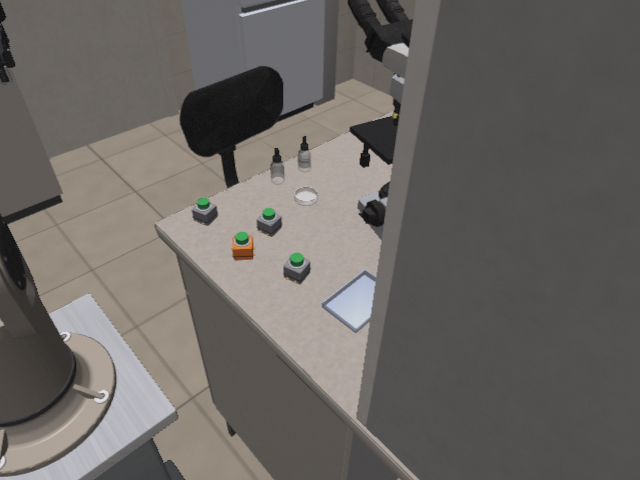

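View pics/top.png

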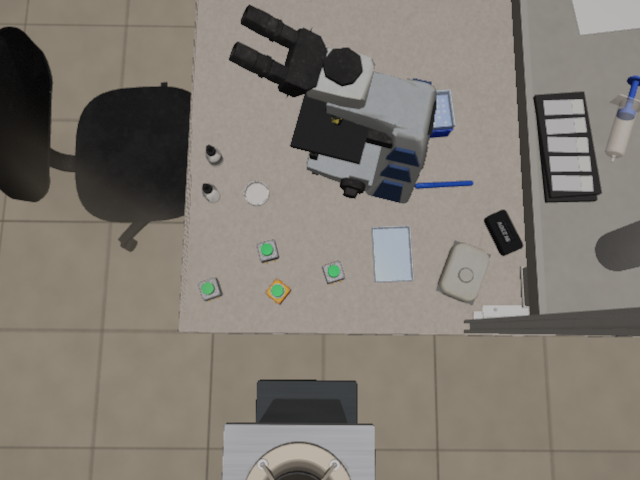

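The scene shows three grey switches: (204,208), (269,220) and (297,265). An orange decoy sits at (243,244) and the blue lid at about (360,300). In the top view the grey switches are at (267,250), (333,271) and (209,288), the orange one at (278,291), and the lid at (392,254). The candidates are the four green-keyed blocks, and I choose the three with grey housings.

```bash
cat >> h.py <<'E'
def ray(n,uv):
    c,f=cam(n); A=R.from_rotvec(c["attitude"]).as_matrix(); uv=np.atleast_2d(uv)
    d=np.c_[(uv[:,0]-c["cx"])/f,-(uv[:,1]-c["cy"])/f,-np.ones(len(uv))]@A.T
    return c["origin"],d
def onplane(n,uv,z):
    o,d=ray(n,uv); return o+d*((z-o[2])/d[:,2])[:,None]
def tri(a,ua,b,ub):
    o1,d1=ray(a,ua);o2,d2=ray(b,ub); d1=d1[0];d2=d2[0]
    s=np.linalg.lstsq(np.c_[d1,-d2],o2-o1,rcond=None)[0]
    p,q=o1+s[0]*d1,o2+s[1]*d2; return (p+q)/2,np.linalg.norm(p-q)
def blobs(p,lo,hi,amin):
    h=cv2.cvtColor(p,cv2.COLOR_RGB2HSV); m=cv2.inRange(h,lo,hi)
    n,l,s,c=cv2.connectedComponentsWithStats(m)
    return [(c[i],s[i,4]) for i in range(1,n) if s[i,4]>=amin],m
E
python3 - <<'E'
from h import *
T=np.load("topp.npy");S=np.load("scenep.npy")
bt,_=blobs(T,(45,100,60),(80,255,255),30); bs,_=blobs(S,(45,100,60),(80,255,255),20)
for c,a in bt:
    p=onplane("top",c,.05)[0]; best=min((tri("top",c,"scene",e) for e,_ in bs),key=lambda t:t[1]+abs(t[0][2]-.045))
    print("key",c.round(1),a,p.round(4),"tri",best[0].round(4),best[1].round(4))
h=cv2.cvtColor(T,cv2.COLOR_RGB2HSV); print(h[254,392],h[250,275],h[271,344],h[300,440],h[230,300])
m=cv2.inRange(h,(95,20,120),(125,120,255)); m[:, :365]=0;m[:,420:]=0;m[:215]=0;m[295:]=0
c=max(cv2.findContours(m,0,1)[0],key=cv2.contourArea); b=cv2.boxPoints(cv2.minAreaRect(c))
w=onplane("top",b,.014); print("dish",w.round(4),w.mean(0),np.linalg.norm(w[1]-w[0]),np.linalg.norm(w[2]-w[1]))
print("marker,petri,drop",onplane("top",[[443,184],[257,194],[208,197],[213,160],[350,190]],.01).round(3))
cv2.imwrite("pics/crop.png",cv2.resize(T[225:325,180:430],None,fx=3.2,fy=3.2,interpolation=cv2.INTER_CUBIC)[:,:,::-1])
E
```

```text
key [266.4 249.2] 114 [0.5141 0.0737 0.05  ] tri [0.5153 0.0733 0.0487] 0.0022
key [333.2 270.8] 111 [ 0.4692 -0.0696  0.05  ] tri [ 0.4702 -0.0702  0.0482] 0.002
key [207.4 288. ] 104 [0.4301 0.1956 0.05  ] tri [0.4311 0.1955 0.0481] 0.0021
key [276.9 290.4] 109 [0.4266 0.0492 0.05  ] tri [0.4276 0.0488 0.0484] 0.0022
[105  25 185] [150   4 137] [ 15  26 159] [ 15  26 157] [ 16  24 160]
dish [[ 0.5704 -0.1556  0.014 ]
 [ 0.5771 -0.2383  0.014 ]
 [ 0.4549 -0.2443  0.014 ]
 [ 0.4485 -0.163   0.014 ]] [ 0.51274059 -0.20029313  0.014     ] 0.08300680763585798 0.12231281700021011
marker,petri,drop [[ 0.674 -0.319  0.01 ]
 [ 0.646  0.102  0.01 ]
 [ 0.637  0.212  0.01 ]
 [ 0.724  0.205  0.01 ]
 [ 0.657 -0.108  0.01 ]]
```

View pics/crop.png

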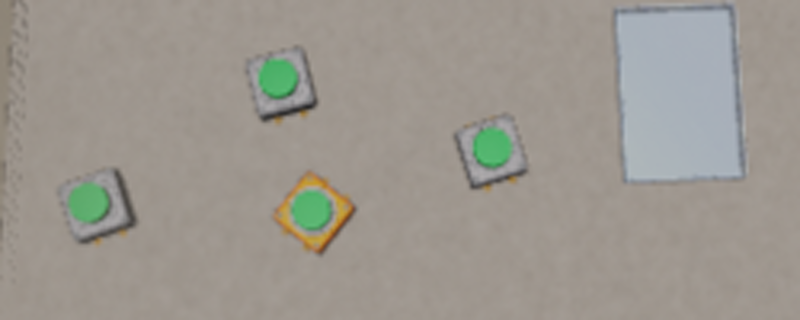

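The crop shows grey housings around keys at top-view pixels (207,288), (266,249) and (333,271), with brass tags on the faces toward and away from the robot. The orange one is at (277,290). Triangulated key heights are 48–49 mm against the expected 50, and the lid measures 83 x 122 mm as given, so the positions are consistent.

{"op": "arm_command", "data": {
  "plan": "-0.033 -0.0336 0.012 0;-0.033 -0.0336 0.012 0;-0.033 -0.0336 0.012 0;-0.033 -0.0336 0.012 0;-0.033 -0.0336 0.012 0;-0.033 -0.0336 0.012 0;-0.033 -0.0336 0.012 0;-0.033 -0.0336 0.012 0;-0.033 -0.0336 0.012 0;-0.033 -0.0336 0.012 0;0 0 0 -10.7;0 0 0 -10.7;0 0 0 0;0 0 0 0",
  "hand": 1
}}

```text
clock: 1.85
tcp_pos: [0.4307, 0.1955, 0.1252]
orientation: [-0.004, -3.141, 0.0]
contact_force: [-0.3, -0.0, -0.1]
grip_width: 0.0001
gripper_force: 0.0
```

```bash
cat >> h.py <<'E'
def wray(uv,o):
    c,f=cam("wrist"); v=np.atleast_2d(uv)-[c["cx"],c["cy"]]; rr=np.linalg.norm(v,axis=1); t=rr/f
    d=np.c_[v/rr[:,None]*np.sin(t)[:,None],np.cos(t)]*[1,-1,-1]
    M=c["tool_from_camera"]; Q=R.from_rotvec(o["orientation"]).as_matrix()
    return o["tcp_pos"]+Q@M[:3,3], d@M[:3,:3].T@Q.T
def wplane(uv,o,z):
    p,d=wray(uv,o); return p+d*((z-p[2])/d[:,2])[:,None]
def wgrab(name):
    o=r.get_obs(); p,d=eyes.grab_frame("wrist"); cv2.imwrite(f"pics/{name}.png",p[:,:,::-1]); np.save(name,p); return o,p,d
E
python3 - <<'E'
from h import *
o,p,d=wgrab("w1")
for c,a in blobs(p,(45,100,40),(80,255,255),100)[0]: print(c.round(1),a,wplane(c,o,.05).round(4),d[int(c[1]),int(c[0])])
E
```

```text
[ 98.2 249.4] 884 [[0.4299 0.0518 0.05  ]] 0.21826115
[318.6 256.2] 1430 [[0.4332 0.1976 0.05  ]] 0.21754582
[  5.1 295.8] 282 [[ 0.4731 -0.063   0.05  ]] 0.23109373
[152.8 360. ] 658 [[0.5161 0.0764 0.05  ]] 0.24384393
```

View pics/w1.png

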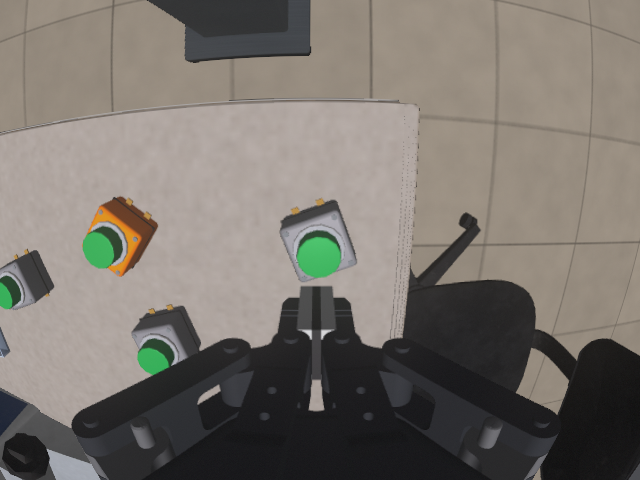

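The key under the gripper is at (318,256). Its position agrees with the top view within 3 mm, and nothing stands in the way. Lowering to just above it.

{"op": "arm_command", "data": {
  "plan": "-0.0015 0.001 0.029 0;0 0 0.02 0;0 0 0.009 0;0 0 0 0;0 0 0 0"
}}

```text
clock: 2.52
tcp_pos: [0.4327, 0.1969, 0.0679]
orientation: [-0.001, 3.141, 0.001]
contact_force: [-1.4, -0.6, 0.3]
grip_width: 0.0002
gripper_force: 0.0
```

{"op": "arm_command", "data": {
  "plan": "0 0 0.0015 0;0 0 0.0015 0;0 0 0.001 0;0 0 0 0"
}}

```text
clock: 3.02
tcp_pos: [0.4324, 0.1966, 0.0634]
orientation: [-0.001, 3.141, 0.0]
contact_force: [0.4, 0.1, 2.4]
grip_width: -0.0001
gripper_force: 1.4
```

{"op": "arm_command", "data": {
  "plan": "0 0 0.0007 0;0 0 0 0"
}}

```text
clock: 3.28
tcp_pos: [0.4325, 0.1966, 0.0627]
orientation: [-0.001, 3.141, 0.0]
contact_force: [0.1, -1.0, 4.5]
grip_width: 0.0001
gripper_force: 2.0
```

{"op": "arm_command", "data": {
  "plan": "0 0 0.0007 0;0 0 0 0"
}}

```text
clock: 3.52
tcp_pos: [0.4324, 0.1966, 0.0619]
orientation: [-0.001, 3.141, 0.0]
contact_force: [0.1, -0.0, 4.4]
grip_width: 0.0
gripper_force: 2.2
```

{"op": "arm_command", "data": {
  "plan": "0 0 0.0007 0;0 0 0 0"
}}

```text
clock: 3.78
tcp_pos: [0.4324, 0.1966, 0.0612]
orientation: [-0.001, 3.141, 0.0]
contact_force: [1.1, -0.3, 3.9]
grip_width: -0.0001
gripper_force: 1.9
```

Peak is about 4.5 N, so this is a normal switch. Continuing past the click.

{"op": "arm_command", "data": {
  "plan": "0 0 0.001 0;0 0 0.0008 0;0 0 0.0002 0;0 0 0 0"
}}

```text
clock: 4.28
tcp_pos: [0.432, 0.1964, 0.059]
orientation: [0.001, -3.141, 0.001]
contact_force: [-0.3, 0.5, 0.0]
grip_width: -0.0001
gripper_force: 0.0
```

The force dropped to 0, so it has snapped down. Next is the switch at (0.515, 0.075).

{"op": "arm_command", "data": {
  "plan": "0 0 -0.03 0;-0.0277 -0.0405 0 0;-0.0277 -0.0405 0 0;-0.0277 -0.0405 0 0;0 0 0.02 0;0 0 0.004 0;0 0 0 0;0 0 0 0"
}}

```text
clock: 5.28
tcp_pos: [0.5155, 0.076, 0.0657]
orientation: [-0.003, 3.141, 0.001]
contact_force: [0.6, -0.6, 0.0]
grip_width: -0.0
gripper_force: 0.0
```

```bash
python3 - <<'E'
from h import *
o,p,d=wgrab("w2"); print(o["tcp_pos"].round(4),o["contact_force"].round(1))
for c,a in blobs(p,(45,100,40),(80,255,255),100)[0]: print(c.round(1),a,wplane(c,o,.05).round(4))
E
```

```text
[0.5155 0.076  0.0657] [ 0.6 -0.6  0. ]
[249.8  99.6] 3412 [[0.431 0.051 0.05 ]]
[567.3 127.6] 2031 [[0.4346 0.1893 0.05  ]]
[ 29.6 209.9] 1389 [[ 0.4729 -0.0669  0.05  ]]
[309.6 287.5] 472 [[0.5093 0.0738 0.05  ]]
```

{"op": "arm_command", "data": {
  "plan": "0 0 0.0012 0;0 0 0.0012 0;0 0 0 0"
}}

```text
clock: 5.7
tcp_pos: [0.5157, 0.0755, 0.063]
orientation: [-0.002, 3.141, 0.001]
contact_force: [-0.3, 0.9, 3.0]
grip_width: -0.0004
gripper_force: 1.8
```

{"op": "arm_command", "data": {
  "plan": "0 0 0.0007 0;0 0 0 0"
}}

```text
clock: 5.95
tcp_pos: [0.5157, 0.0755, 0.0623]
orientation: [-0.001, 3.141, 0.001]
contact_force: [-0.7, 1.5, 4.4]
grip_width: -0.0002
gripper_force: 2.2
```

{"op": "arm_command", "data": {
  "plan": "0 0 0.0007 0;0 0 0 0"
}}

```text
clock: 6.2
tcp_pos: [0.5157, 0.0753, 0.0614]
orientation: [-0.001, 3.141, 0.0]
contact_force: [-0.4, 2.5, 3.3]
grip_width: 0.0005
gripper_force: 2.0
```

{"op": "arm_command", "data": {
  "plan": "0 0 0.0007 0;0 0 0 0"
}}

```text
clock: 6.45
tcp_pos: [0.5156, 0.0749, 0.0606]
orientation: [-0.001, 3.141, -0.0]
contact_force: [0.9, 1.4, 1.7]
grip_width: 0.0
gripper_force: 1.2
```

Normal as well, with the same ~4.4 N peak.

{"op": "arm_command", "data": {
  "plan": "0 0 0.001 0;0 0 0.0007 0;0 0 0 0"
}}

```text
clock: 6.82
tcp_pos: [0.515, 0.0746, 0.0586]
orientation: [0.0, -3.141, 0.001]
contact_force: [-0.3, -0.1, -0.9]
grip_width: 0.0002
gripper_force: 0.0
```

{"op": "arm_command", "data": {
  "plan": "0 0 -0.03 0;0.0147 -0.0475 0 0;0.0147 -0.0475 0 0;0.0147 -0.0475 0 0;0 0 0.02 0;0 0 0.0025 0;0 0 0 0;0 0 0 0"
}}

```text
clock: 7.82
tcp_pos: [0.472, -0.0668, 0.0669]
orientation: [-0.003, 3.141, 0.0]
contact_force: [0.9, -0.2, 0.4]
grip_width: -0.0002
gripper_force: 0.0
```

{"op": "arm_command", "data": {
  "plan": "0 0 0.0012 0;0 0 0.0012 0;0 0 0 0"
}}

```text
clock: 8.2
tcp_pos: [0.4715, -0.0673, 0.0641]
orientation: [-0.001, 3.141, 0.0]
contact_force: [-0.0, 0.3, 0.4]
grip_width: -0.0001
gripper_force: 0.2
```

{"op": "arm_command", "data": {
  "plan": "0 0 0.0007 0;0 0 0 0"
}}

```text
clock: 8.45
tcp_pos: [0.4716, -0.0673, 0.0636]
orientation: [-0.001, 3.141, 0.0]
contact_force: [-0.4, 0.5, 5.8]
grip_width: -0.0
gripper_force: 2.5
```

{"op": "arm_command", "data": {
  "plan": "0 0 0.0007 0;0 0 0 0"
}}

```text
clock: 8.7
tcp_pos: [0.4716, -0.0673, 0.0631]
orientation: [-0.001, 3.141, 0.0]
contact_force: [-1.1, 0.6, 7.1]
grip_width: 0.0
gripper_force: 3.6
```

{"op": "arm_command", "data": {
  "plan": "0 0 0.0007 0;0 0 0 0"
}}

```text
clock: 8.95
tcp_pos: [0.4716, -0.0673, 0.0625]
orientation: [-0.001, 3.141, 0.0]
contact_force: [-0.5, 0.8, 8.8]
grip_width: 0.0001
gripper_force: 4.4
```

This one is clearly stiffer, at 8.8 N and rising.

{"op": "arm_command", "data": {
  "plan": "0 0 0.0008 0;0 0 0.0008 0;0 0 0 0"
}}

```text
clock: 9.32
tcp_pos: [0.4716, -0.0673, 0.0607]
orientation: [-0.001, 3.141, 0.0]
contact_force: [-1.2, -0.0, 6.4]
grip_width: -0.0001
gripper_force: 3.0
```

{"op": "arm_command", "data": {
  "plan": "0 0 0.0008 0;0 0 0.0006 0;0 0 0 0"
}}

```text
clock: 9.7
tcp_pos: [0.4713, -0.0676, 0.0588]
orientation: [0.001, -3.141, 0.0]
contact_force: [-0.7, 0.5, 0.2]
grip_width: -0.0002
gripper_force: 0.0
```

All three have clicked. Rising with the hand open to measure the switch's yaw.

{"op": "arm_command", "data": {
  "plan": "0 0 -0.03 0;0.02 0 -0.04 0;0 0 0 0;0 0 0 0;0 0 0 0;0 0 0 0",
  "hand": -1
}}

```text
clock: 10.45
tcp_pos: [0.4512, -0.0674, 0.1282]
orientation: [0.001, -3.14, 0.0]
contact_force: [-0.6, 0.1, -0.6]
grip_width: 0.0855
gripper_force: 0.0
```

```bash
python3 - <<'E'
from h import *
o,p,d=wgrab("w3"); print(o["tcp_pos"].round(4),o["grip_width"])
for c,a in blobs(p,(45,100,40),(80,255,255),100)[0]: print(c.round(1),a,wplane(c,o,.044).round(4))
E
```

```text
[ 0.4512 -0.0674  0.1282] 0.08547696463419378
[500.4 216.6] 1166 [[0.4309 0.0521 0.044 ]]
[633.7 223.3] 344 [[0.4337 0.1867 0.044 ]]
[312.5 278.6] 1218 [[ 0.4722 -0.069   0.044 ]]
[504.6 328.9] 708 [[0.5167 0.0733 0.044 ]]
```

View pics/w3.png

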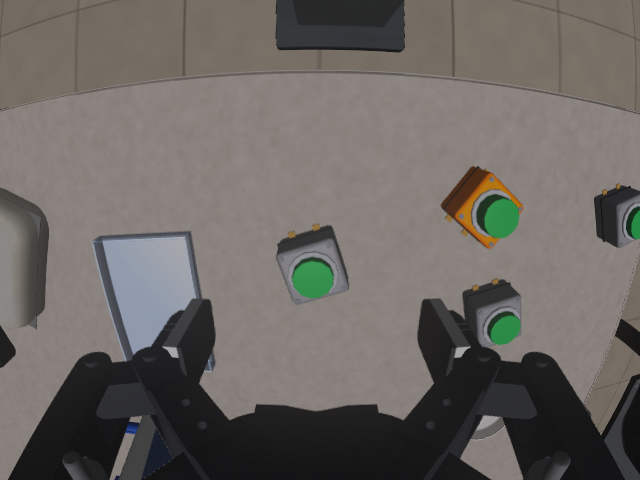

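The target switch's top-face corners are at about (277,251), (333,240), (348,289) and (296,303). The lid's near rim corners are at (94,238) and (191,232). The decoy is well clear.

```bash
python3 - <<'E'
from h import *
p=np.load("w3.npy"); o=r.get_obs()
h=cv2.cvtColor(p,cv2.COLOR_RGB2HSV)
m=((h[:,:,2]>85)&(h[:,:,1]<30)|((h[:,:,0]>45)&(h[:,:,0]<80)&(h[:,:,1]>80))).astype(np.uint8)*255
x=m[215:315,260:365]; 
print(h[260,300],h[300,320],h[292,305],h[340,310])
c=max(cv2.findContours(x,0,1)[0],key=cv2.contourArea)
b=cv2.boxPoints(cv2.minAreaRect(c))+[260,215]; print(b.round())
for q in (b,np.array([[277,251],[333,240],[348,289],[296,303]])):
    w=wplane(q,o,.034); e=np.diff(w[[0,1,2,3,0]],axis=0); print(w[:,:2].round(4).tolist(),w.mean(0).round(4),np.linalg.norm(e,axis=1).round(4),np.degrees(np.arctan2(e[:,1],e[:,0])).round(1))
print(wplane([[94,238],[191,232]],o,.014).round(4))
E
```

```text
[101  16 127] [ 11  20 138] [ 68 163 142] [ 10  22 138]
[[260. 215.]
 [364. 215.]
 [364. 314.]
 [260. 314.]]
[[0.4336, -0.1018], [0.4336, -0.037], [0.5041, -0.0336], [0.5044, -0.1056]] [ 0.4689 -0.0695  0.034 ] [0.0649 0.0706 0.072  0.0708] [ 90.    2.7 -89.8 176.9]
[[0.4575, -0.0919], [0.45, -0.0561], [0.4846, -0.0455], [0.4952, -0.0804]] [ 0.4718 -0.0685  0.034 ] [0.0366 0.0362 0.0365 0.0394] [ 101.8   17.1  -73.1 -163. ]
[[ 0.456  -0.241   0.014 ]
 [ 0.4511 -0.1558  0.014 ]]
```

Switch centre is about (0.472, -0.0687) with its y-face normal at about 106°. I grasp the upper part of the housing so that the fingertips stay above the lid's 14 mm walls when I release.

{"op": "arm_command", "data": {
  "plan": "-0.0206 -0.0013 0 0;0 0 0.01 -8;0 0 0.02 -8;0 0 0.025 0;0 0 0.025 0;0 0 0.015 0;0 0 0.0045 0;0 0 0 0;0 0 0 0"
}}

```text
clock: 11.62
tcp_pos: [0.4727, -0.0687, 0.0302]
orientation: [-0.438, 3.11, -0.0]
contact_force: [0.3, 0.9, 0.1]
grip_width: 0.0852
gripper_force: 0.0
```

```bash
python3 - <<'E'
from h import *
o,p,d=wgrab("w4"); print(o["tcp_pos"].round(4),o["contact_force"].round(1),o["orientation"].round(3))
E
```

```text
[ 0.4727 -0.0687  0.0302] [0.3 0.9 0.1] [-0.438  3.11  -0.   ]
```

View pics/w4.png

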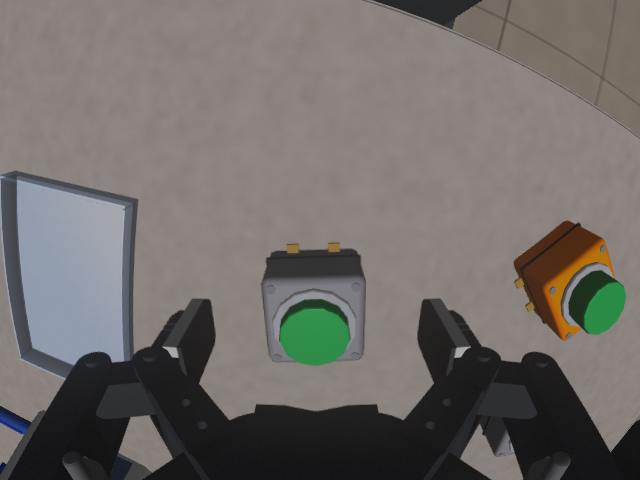

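The switch at (315,310) sits square and centred between the fingers. Closing.

{"op": "arm_command", "data": {
  "plan": "0 0 0 0;0 0 0 0;0 0 0 0;0 0 0 0;0 0 0 0;0 0 0 0",
  "hand": 1,
  "grip_force": 35
}}

```text
clock: 12.42
tcp_pos: [0.4722, -0.0687, 0.0299]
orientation: [-0.438, 3.111, 0.0]
contact_force: [-1.3, 0.2, 5.2]
grip_width: 0.0392
gripper_force: 35.1
```

{"op": "arm_command", "data": {
  "plan": "0 0 -0.02 0;0 0 -0.03 0;0 0 0 0;0 0 0 0"
}}

```text
clock: 12.92
tcp_pos: [0.4716, -0.0686, 0.079]
orientation: [0.438, -3.11, -0.0]
contact_force: [0.2, -0.1, -1.0]
grip_width: 0.0393
gripper_force: 36.1
```

Lifted: 39 mm opening, and the weight reads about 1 N. Carrying it to the lid centre at (0.513, -0.198).

{"op": "arm_command", "data": {
  "plan": "0 0 0 8;0 0 0 8;-0.0138 -0.043 0 0;-0.0138 -0.043 0 0;-0.0138 -0.043 0 0;0 0 0 0;0 0 0.02 0;0 0 0.015 0;0 0 0.0085 0;0 0 0 0;0 0 0 0"
}}

```text
clock: 14.3
tcp_pos: [0.5138, -0.1977, 0.0363]
orientation: [-0.001, 3.141, -0.0]
contact_force: [0.3, 0.4, -1.6]
grip_width: 0.039
gripper_force: 36.0
```

{"op": "arm_command", "data": {
  "plan": "0 0 0.0012 0;0 0 0 0"
}}

```text
clock: 14.55
tcp_pos: [0.5137, -0.1977, 0.0351]
orientation: [-0.001, 3.141, -0.0]
contact_force: [-0.5, -0.0, -1.0]
grip_width: 0.0392
gripper_force: 36.0
```

{"op": "arm_command", "data": {
  "plan": "0 0 0.0006 0;0 0 0 0"
}}

```text
clock: 14.8
tcp_pos: [0.5136, -0.1977, 0.0342]
orientation: [-0.001, 3.142, 0.0]
contact_force: [-0.6, -0.7, -1.5]
grip_width: 0.0395
gripper_force: 36.0
```

{"op": "arm_command", "data": {
  "plan": "0 0 0.0012 0;0 0 0 0"
}}

```text
clock: 15.05
tcp_pos: [0.5135, -0.1977, 0.0329]
orientation: [0.001, -3.141, -0.0]
contact_force: [1.0, 1.2, -1.2]
grip_width: 0.0392
gripper_force: 36.0
```

{"op": "arm_command", "data": {
  "plan": "0 0 0.0008 0;0 0 0 0"
}}

```text
clock: 15.3
tcp_pos: [0.5135, -0.1977, 0.0321]
orientation: [0.001, -3.141, -0.0]
contact_force: [0.9, -0.1, -1.3]
grip_width: 0.0392
gripper_force: 36.0
```

{"op": "arm_command", "data": {
  "plan": "0 0 0.0006 0;0 0 0 0"
}}

```text
clock: 15.55
tcp_pos: [0.5136, -0.1977, 0.0319]
orientation: [-0.001, 3.141, 0.0]
contact_force: [-1.4, -0.3, 3.4]
grip_width: 0.0391
gripper_force: 36.5
```

Touchdown came at z = 0.0319, the predicted height. Releasing, then rising.

{"op": "arm_command", "data": {
  "plan": "0 0 0 0;0 0 0 0;0 0 0 0;0 0 0 0;0 0 0 0;0 0 -0.01 0;0 0 -0.03 0;0 0 -0.05 0;0.03 0 -0.03 0;0 0 0 0;0 0 0 0",
  "hand": -1
}}

```text
clock: 16.92
tcp_pos: [0.4839, -0.1975, 0.1517]
orientation: [-0.001, 3.141, 0.0]
contact_force: [-0.0, 0.4, -0.7]
grip_width: 0.0854
gripper_force: 0.0
```

```bash
python3 - <<'E'
from h import *
o,p,d=wgrab("w5"); print(o["tcp_pos"].round(4),o["contact_force"].round(1))
for c,a in blobs(p,(45,100,40),(80,255,255),100)[0]: print(c.round(1),a,wplane(c,o,.044).round(4))
p,d=eyes.grab_frame("scene"); cv2.imwrite("pics/s2.png",cv2.resize(p[170:350,170:410],None,fx=3,fy=3)[:,:,::-1])
E
```

```text
[ 0.4839 -0.1975  0.1517] [-0.   0.4 -0.7]
[616.6 172.9] 774 [[0.4305 0.0491 0.044 ]]
[613.5 269.4] 469 [[0.5165 0.0703 0.044 ]]
[315.7 276.5] 1001 [[ 0.5143 -0.1972  0.044 ]]
```

View pics/w5.png

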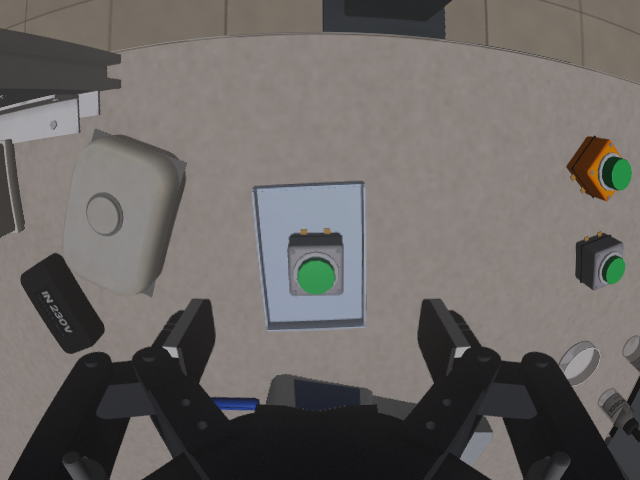

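View pics/s2.png

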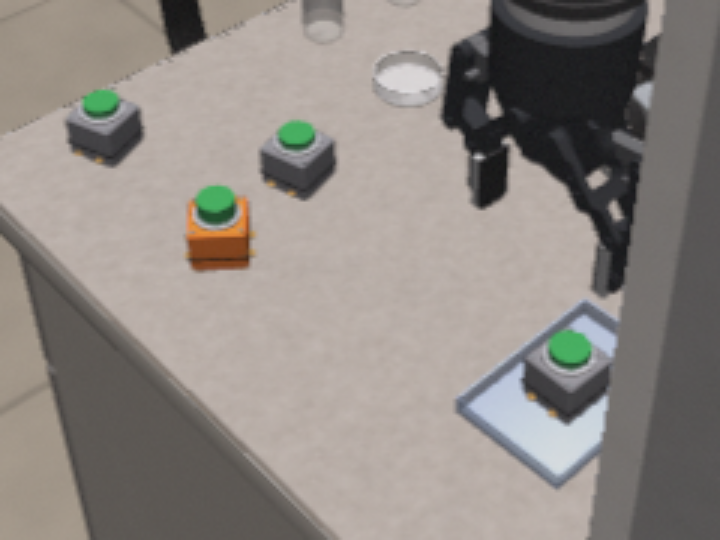

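The stiff switch stands upright and centred in the lid at (316,277) in the wrist view. All three grey switches' keys sit lower than the orange decoy's, and the other two switches have not moved.

```bash
python3 -c "
from bench import ticket
print(ticket.hand_in())"
```

```text
the job is handed in; nothing more can be done
None
```

I pressed and latched all three keys, stood the stiff switch (about 9 N or more against about 4.5 N for the others) upright in the blue lid, and handed the job in; no verdict was returned.

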